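# Clamp the sleeve in the inspection fixture

### The arm

A 7-joint arm with a two-finger parallel gripper is mounted at the origin on a cart in front of the work surface, level with it; the furniture and walls round the work are solid. World frame = base frame: x ahead of the robot, y to its left, z up, the work surface at z = 0. Lengths are in m, angles in rad, forces in N, time in s.
With the tool pointing down it reaches from about 0.4 to 0.85 m from the base axis. Payload 10.4 kg.
Tool frame: the origin (TCP) lies on the centre line of the jaws, within the pads' length; the fingertips stand 17 mm ahead of it and the grasp point (between the pads) lies 2 mm behind it; z points along the fingers, y is the line along which they close (so a half turn about z gives the same grasp; the last joint's range is limited). The gripper opens to 85 mm and grips with 20 to 120 N. Pads are 22 mm wide; open, the fingers measure 114 mm over their backs; the gripper's body (76 mm by 85 mm) begins 54 mm behind the grasp point. The pads swing forward as they close: fully open they stand 13 mm farther back than shut.
Start: joints at [-1.257, 0.332, -0.065, 1.46, 0.022, 1.35, -0.088], TCP at [0.207, 0.59, 0.248] pointing down, gripper open.
Joint ranges: [-2.6, 2.6], [-0.5, 2.12], [-1.47, 1.34], [0.16, 2.42], [-1.27, 4.41], [0.06, 2.06], [-2.6, 2.6]. Speed limits (rad/s): [2.22, 2.22, 2.79, 2.79, 3.14, 3.14, 3.14].

### API

Orientations are given as a unit quaternion [x, y, z, w].
In Python, from workcell import sensors, imaging, order, spotter gives the robot as it stands. The module is installed in compiled form; this text tells all that it offers.
- The arm moves only by the shell command python3 -m inch 'ROWS' [FORCE]. ROWS is JSON, a list that holds one entry, the list of rows, each a list of 7 numbers: the shift along the tool's x, y, z in m, then the turn, a rotation vector about the tool's x, y, z in rad, then the closure, from -1 (fully open) to 1 (shut). In form: [[[x, y, z, ax, ay, az, hand], ...]]. A call has 1 to 10 rows; each row is the pose to reach, as a shift and turn from the pose commanded when the call began, along the tool's axes at that moment; what a row does not reach only later rows make up. A row lasts 1/10 s, in which the tool goes at most 50 mm and 8.59 degrees, less where a joint would pass 70% of its speed; a pose out of reach is approached as far as the arm can. A call with a gripper value outside its range is refused whole. The fingers move at their own pace and stop on an object; FORCE is the grip in N (left out, the last holds). Time passes only in rows, so rows that repeat a pose let the fingers close. It gives the time, the measured TCP pose, the force, the opening and the grip force at its end, in the units of the state.
- sensors.get_obs(): the state, without advancing time (a new reading comes with each control period).
- imaging.camera(name): name is "side" or "top"; returns the picture (480x640x3 uint8, blue, green, red); there is no depth.
- imaging.calibration(name): a dict with "mtx" (3x3 intrinsics, pixels), "D" ([k1, k2, p1, p2, k3] as OpenCV has them; the pictures are not rectified), "R" (3x3) and "t" (3): a world point X has camera coordinates R X + t. Camera axes: x right, y down, z forward; pixel columns grow to the right and rows downward; lengths in m; the calibration is good to about 2 mm. A picture is of the moment at which its call begins. calibration takes no time and is no camera call.
- order.hand_in(): hands the job in; it is judged then, once.
Trained networks look in the newest picture that a camera, given by its name, has taken for a name from the list of things; names that differ only in an ending like _2 or _b are one class to them, and where a whole thing is asked for, a point or a joint stands for the part that bears it (a point fixed in the world has none). Each returns a list of dicts, best first, with "conf" (0 to 1); they miss things now and then, are a little off and sometimes report something else, mostly with a low value. They report only what shows in the picture. A call takes as long as a camera call. They do not tell look-alikes from the thing itself.
- spotter.look_for(label, camera): "pixel" ([column, row] in pixels, amid what is visible of it).
The state is a dict: "clock": time; "joint_pos": joint angles; "joint_velocities": joint speeds; "tau": joint torques, N m; "position": TCP position; "ee_rot": TCP orientation; "ft_force": force on the tool from outside, world axes, zero at the start; "torque": the same for the moment, N m; "grip_width": opening from 0.0 (shut) to 1.0 (fully open); "grasp_force": force on a finger pad.
Only numpy, scipy, OpenCV 4.12 (cv2) and the standard library are available. Lean on these libraries where they do the work, as an engineer would, in place of code of your own. Each camera call takes 0.05 s, during which the arm holds its last target. There are 200 camera calls.

### The job

Clamp the steel sleeve that lies in the two vee blocks: push the fixture's swing strap round over the sleeve until it is fully home against its stop pin, and only then push the red cam lever all the way down so that the pad bears on the sleeve. Push with the outside of the fingers, gently: do not grip or lift any part, leave the sleeve itself untouched and lying as it is, and leave the things round the fixture where they stand.

Things in the scene. Friction and masses are not known exactly. Their poses are not given: they have to be found in the camera images.
- fixture: Fixture, fixed to the bench: dark plate 190 x 150 x 12 mm with two black vee blocks, post, swing strap, stop pin. Origin on the bench straight below the sleeve's axis, between the vees; z up, y along the sleeve, +x to the post. Plate: x -85 to +105, y -75 to +75 mm. Post 22 mm thick at x = +75, y = 0; stop pin 10 mm thick at x = +58, y = -20 mm, 111 mm high.
- strap (a joint): Swing strap's angle about the upright post, rad. 0 = home: it lies from the post across the sleeve along the fixture's -x, against the stop pin (end of travel). It grows as the strap opens to the fixture's +y side (1.57: points along +y; at most 1.9). Starts at 1.1 to 1.65. Stiff (0.2 N m, about 2 N at the knob); stays where it is left.
- strap_pivot (a point): Point on the post's axis at the level of the strap's upper face (107 mm above the bench). The strap is an aluminium bar 142 x 30 x 10 mm in a level plane; it reaches 127 mm from this axis to its free end. A nut on the axis stands 7 mm above the strap.
- strap_knob (a point): Top centre of the black knob upright on the strap's free end, 115 mm from the post's axis: a cylinder 18 mm across, 4 to 28 mm above the strap's upper face. Push it (or the strap's edge) sideways towards the fixture's -y to bring the strap home. The sleeve's highest point, the flange, is 13 mm below the strap's upper face: a fingertip just above that face clears it.
- cam_lever (a joint): Red cam lever's angle on the strap, rad. 0 = straight up; it grows as the lever goes over towards the post and down; 1.45 = fully down (end stop), nearly flat along the strap. Starts at 0 to 0.2. Stiff (0.2 N m, 3 to 5 N near the tip); stays where it is left. It drives the pad 8 mm down; the pad meets the sleeve about half-way and its spring then presses with up to 10 N.
- lever_pin (a point): Centre of the cam lever's hinge pin, carried by the strap 75 mm from the post's axis, 17 mm above the strap's upper face (124 mm above the bench). The pin is level and square to the strap; two steel cheeks beside it, 20 mm long and 28 mm wide over both, reach 7 mm above it.
- lever_tip (a point): Tip of the red lever grip, 80 mm from the pin. The grip is a rod 15 mm thick with round ends, from 22 to 80 mm from the pin; at rest upright its tip is about 205 mm above the bench.
- clamp_pad: Black rubber pad, 20 mm across, under the strap below the lever pin; 4 mm above the sleeve with the lever up and the strap home.
- sleeve: Loose turned steel sleeve, 142 mm long along the fixture's y, 42 mm barrel, with a 59 mm flange at its -y end, lying in the vee blocks; 0.6 kg. Origin 30 mm below its axis, near the middle of its length; the axis is 64 mm and the barrel's crown 85 mm above the bench, the flange's top 94 mm.
- ring_gauge: Bystander: steel ring gauge, 58 mm across, 18 mm thick, flat on the bench on the fixture's -y side. Origin at its underside.
- inspect_stamp: Bystander: small black hand stamp with a red band, 24 mm across, 63 mm tall, standing beside the fixture's far -y corner. Origin at its underside.
- bushing: Bystander: bronze bushing, 22 mm across, 21 mm tall, standing on the fixture's +y side. Origin at its underside.
- marker_black: Bystander: black marker pen, 136 mm long, 17 mm thick, lying along y in front of the fixture (-x side). Origin at its underside.
Not all that is in view belongs to the job. There is more than one size of the fixture; the one meant has the size given above.

How it is judged:
On the way, in this order (a step that is already met when the one before it is completed fails the run):
1. the strap is home against its stop (within 0.06 rad), the cam lever still up (value of joint strap below 0.06 rad and value of joint cam_lever below 0.6 rad), for 0.2 s.
2. the cam lever is down (past 1.3 rad) and the pad presses on the sleeve with more than 3 N (value of joint strap below 0.06 rad and value of joint cam_lever above 1.3 rad and contact force between clamp_pad and sleeve above 3 N), for 0.2 s.
At the end, for the whole second after the job is handed in: The strap is home (joint under 0.06 rad), the cam lever is down (over 1.3 rad), the pad presses on the sleeve with more than 3 N, the sleeve lies within 8 mm of where it lay, and strap and lever are at rest (all of step 2 and distance of sleeve from where it was at the start of the episode below 0.008 m and velocity of joint cam_lever between -0.05 and 0.05 rad/s and velocity of joint strap between -0.05 and 0.05 rad/s); the robot touches nothing.
It fails at once if the cam lever is pushed down (past 0.7 rad) while the strap is not home (over 0.1 rad) (value of joint cam_lever above 0.7 rad and value of joint strap above 0.1 rad).
It fails at once if the sleeve is touched by the robot (over 1 N) (contact force between any of the fingers, the arm and sleeve above 1 N).
It fails at once if the sleeve is lifted or shifted by more than 12 mm (distance of sleeve from where it was at the start of the episode above 0.012 m).
It fails at once if a part of the fixture is gripped or forced (the fingers bear on it with more than 35 N) (contact force between the fingers and fixture above 35 N).
It fails at once if a thing beside the fixture is moved by more than 25 mm (distance of any of ring_gauge, inspect_stamp, bushing, marker_black from where it was at the start of the episode above 0.025 m).
It also fails if it takes over 51 s, if anything falls off the work surface, if the arm or the gripper's body presses on something with over 40 N, if the wrist force passes 120 N, or if a joint passes its speed limit or range.

## Working session

There is one attempt and no reset: what is moved stays moved. The work goes in short steps, Python scripts to look and compute and a shell command to move; the robot and the scene stay as the last step left them, time stands still between calls to the robot, and variables do not carry over. Pictures are saved under pics/ and viewed, at most 10 in all, crops included, and the job is handed in when it is done.

```bash
mkdir -p pics; python3 - <<'E'
from workcell import sensors, imaging, spotter
import cv2,numpy as np
np.set_printoptions(precision=4,suppress=True)
o=sensors.get_obs();print({k:o[k] for k in("clock","position","ee_rot","ft_force","grip_width")})
for c in("top","side"):
    cv2.imwrite(f"pics/{c}0.png",imaging.camera(c)); k=imaging.calibration(c)
    print(c,k["mtx"],k["D"],"pos",-np.array(k["R"]).T@np.array(k["t"]),"\n",k["R"])
    for n in("fixture","strap_pivot","strap_knob","lever_pin","lever_tip","sleeve","ring_gauge","inspect_stamp","bushing","marker_black"):
        print(n,[(np.round(d["pixel"]),round(d["conf"],2)) for d in spotter.look_for(n,c)])
E
```

```text
{'clock': 0.0, 'position': array([0.2064, 0.5895, 0.2475]), 'ee_rot': array([ 0.1676,  0.9859, -0.0007, -0.0001]), 'ft_force': array([ 0.7368, -0.1835, -0.6221]), 'grip_width': 1.0006118652958076}
top [[473.2635   0.     311.2139]
 [  0.     473.2635 239.9883]
 [  0.       0.       1.    ]] [0.0075 0.     0.     0.     0.    ] pos [ 0.4719 -0.2835  1.0003] 
 [[-0.0259 -0.9994 -0.022 ]
 [-0.9959  0.0277 -0.0866]
 [ 0.0872  0.0197 -0.996 ]]
fixture [(array([433., 234.]), 0.85), (array([296., 221.]), 0.55)]
strap_pivot [(array([298., 218.]), 0.66), (array([435., 234.]), 0.64)]
strap_knob [(array([272., 192.]), 0.92), (array([440., 230.]), 0.7)]
lever_pin [(array([261., 188.]), 0.71)]
lever_tip [(array([260., 187.]), 0.61), (array([446., 230.]), 0.4)]
sleeve [(array([301., 234.]), 0.8), (array([356., 187.]), 0.6)]
ring_gauge [(array([365., 235.]), 0.9)]
inspect_stamp [(array([357., 189.]), 0.58)]
bushing []
marker_black [(array([301., 294.]), 0.95), (array([302., 235.]), 0.51)]
side [[437.7215   0.     317.9392]
 [  0.     437.7215 235.396 ]
 [  0.       0.       1.    ]] [-0.0111  0.      0.      0.      0.    ] pos [ 0.4592 -1.0226  0.4924] 
 [[ 0.9927 -0.1204 -0.0124]
 [-0.0605 -0.4051 -0.9123]
 [ 0.1048  0.9063 -0.4094]]
fixture [(array([346., 289.]), 0.71), (array([350., 385.]), 0.59), (array([356., 213.]), 0.18)]
strap_pivot [(array([349., 384.]), 0.87), (array([346., 287.]), 0.57), (array([327., 325.]), 0.38)]
strap_knob [(array([349., 356.]), 0.87), (array([356., 228.]), 0.78)]
lever_pin [(array([358., 211.]), 0.83), (array([348., 332.]), 0.53)]
lever_tip [(array([356., 209.]), 0.84), (array([347., 335.]), 0.47)]
sleeve [(array([326., 277.]), 0.63)]
ring_gauge [(array([328., 328.]), 0.6)]
inspect_stamp [(array([391., 316.]), 0.86), (array([329., 325.]), 0.4)]
bushing []
marker_black [(array([267., 298.]), 0.69)]
```

View pics/top0.png

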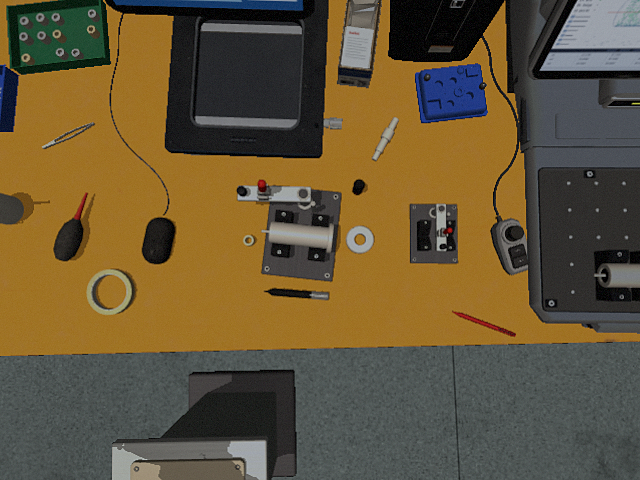

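View pics/side0.png

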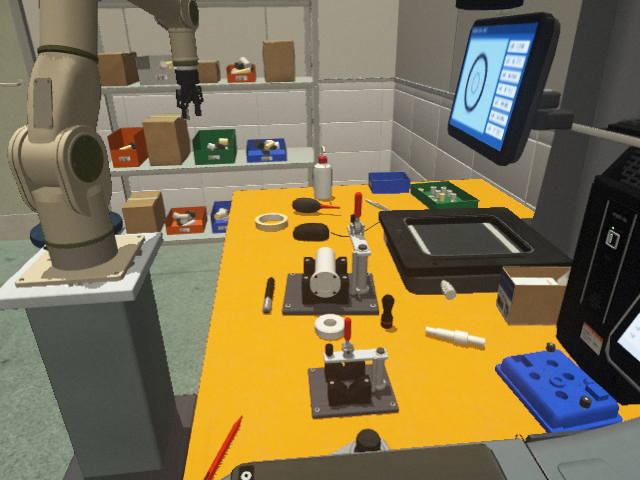

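Top view: the large fixture with the sleeve is at (301,235), post about (305,196), open strap to the left with knob (242,190) and red lever (262,185). The look-alike small fixture is at (434,234), with no sleeve. Side view: the large one is at (330,290) and the small one at (350,385). I choose the large one and check it in a crop.

```bash
python3 - <<'E'
import cv2
a=cv2.imread("pics/top0.png")[165:290,225:385]; b=cv2.imread("pics/side0.png")[180:345,250:410]
a=cv2.resize(a,None,fx=5,fy=5,interpolation=cv2.INTER_CUBIC)[:600]; b=cv2.resize(b,(582,600),interpolation=cv2.INTER_CUBIC)
cv2.imwrite("pics/ctop.png",a);cv2.imwrite("pics/cside.png",b)
E
```

```text
(no output)
```

View pics/ctop.png

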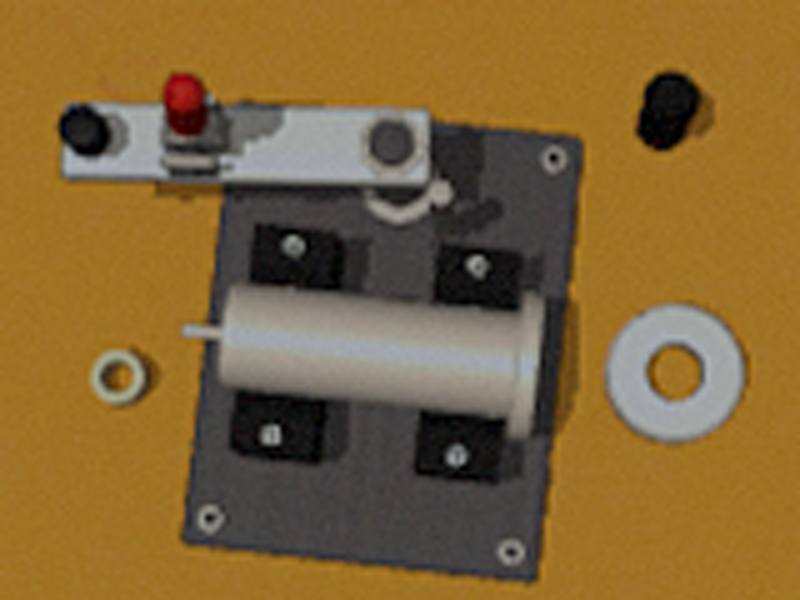

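View pics/cside.png

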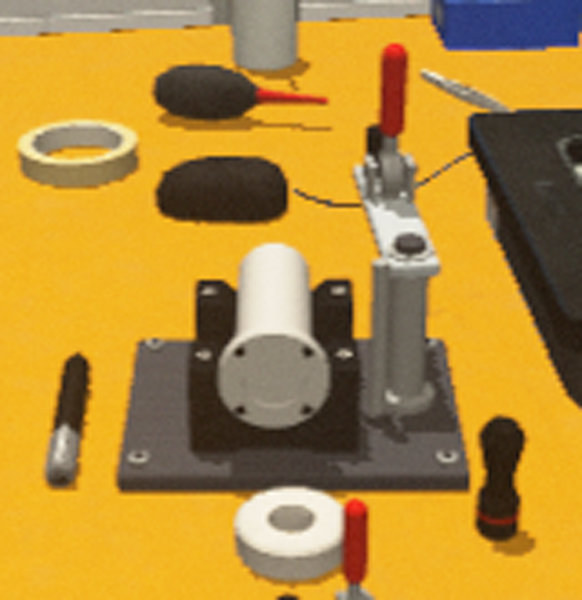

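The crops confirm the choice: the large plate with the sleeve and flange is the fixture meant, and the strap is open to +y. In the top crop, nut (392,143), knob (85,128), lever tip (183,85), plate corners TR (580,137), BL (185,543), BR (537,580).

```bash
cat > h.py <<'E'
import numpy as np,cv2
from workcell import imaging
np.set_printoptions(precision=4,suppress=True)
def ray(c,px,z):
    k=imaging.calibration(c);R=np.array(k["R"]);t=np.array(k["t"])
    u=cv2.undistortPoints(np.array([[px]],float),np.array(k["mtx"]),np.array(k["D"]))[0,0]
    o=-R.T@t;d=R.T@np.array([u[0],u[1],1]);return o+d*(z-o[2])/d[2]
def proj(c,X):
    k=imaging.calibration(c)
    return cv2.projectPoints(np.atleast_2d(np.array(X,float)),cv2.Rodrigues(np.array(k["R"]))[0],np.array(k["t"]),np.array(k["mtx"]),np.array(k["D"]))[0][:,0]
E
python3 - <<'E'
from h import *
from scipy.optimize import least_squares
pt=lambda a,b:(225+a/5,165+b/5); ps=lambda a,b:(250+a*160/582,180+b*165/600)
L=[("top",pt(580,137),(.105,-.075,.012)),("top",pt(185,543),(-.085,.075,.012)),("top",pt(537,580),(-.085,-.075,.012)),("top",pt(392,143),(.075,0,.114)),
("side",ps(410,243),(.075,0,.114)),("side",ps(120,478),(-.085,-.075,.012)),("side",ps(468,478),(.105,-.075,.012))]
def W(p,X):
    c,s=np.cos(p[2]),np.sin(p[2]);return [p[0]+c*X[0]-s*X[1],p[1]+s*X[0]+c*X[1],X[2]]
f=lambda p:np.concatenate([proj(c,W(p,X))[0]-px for c,px,X in L])
r=least_squares(f,[.5,-.26,0]);print(r.x,r.fun.reshape(-1,2))
p=r.x;print("nut ray",ray("top",pt(392,143),.114),"knob top",ray("top",pt(85,128),.135),"knob side z.135",ray("side",ps(377,132),.135))
piv=np.array(W(p,(.075,0,0)));K=ray("top",pt(85,128),.135);d=K[:2]-piv[:2]
print("piv",piv,"len",np.linalg.norm(d),"th",(np.pi-((np.arctan2(d[1],d[0])-p[2])))%(2*np.pi))
print("tip top@.2",ray("top",pt(183,85),.197),"ring",ray("top",(225+675/5,165+372/5),.018),"stamp",ray("top",(357,189),.05),"bush",ray("top",pt(120,377),.02))
E
```

```text
[ 0.564  -0.243  -0.1315] [[ 0.7685 -0.3601]
 [-0.889   0.6369]
 [ 0.2238  0.8425]
 [-0.322  -0.0609]
 [ 0.3856 -0.1039]
 [-1.0102  0.0904]
 [ 1.6481 -0.3409]]
nut ray [ 0.6382 -0.2534  0.114 ] knob top [ 0.6433 -0.1402  0.135 ] knob side z.135 [ 0.6408 -0.141   0.135 ]
piv [ 0.6383 -0.2528  0.    ] len 0.1127641218713185 th 1.4833795905280613
tip top@.2 [ 0.6451 -0.1846  0.197 ] ring [ 0.5563 -0.3655  0.018 ] stamp [ 0.6564 -0.3604  0.05  ] bush [ 0.5605 -0.1344  0.02  ]
```

```bash
cat >> h.py <<'E'
from scipy.spatial.transform import Rotation as Ro
from workcell import sensors
O=np.array([.564,-.243,0]);YAW=-.1315;F=Ro.from_euler('z',YAW)
PIV=np.array([.075,0,0]);TIP=.017
def tool(th,phi):  # tool x = outward along strap, tilted outward by phi (fixture frame)
    u=np.array([-np.cos(th),np.sin(th),0]);t=np.array([np.sin(th),np.cos(th),0]);zz=np.array([0,0,1.])
    x=u*np.cos(phi)-zz*np.sin(phi);z=-zz*np.cos(phi)-u*np.sin(phi)
    return F*Ro.from_matrix(np.c_[x,np.cross(z,x),z]),u,t
def strap(th,r,off,z,phi,rot=None):
    _,u,t=tool(th,phi);R,_,_=tool(th if rot is None else rot,phi)
    tip=PIV+r*u+off*t+[0,0,z]
    return O+F.apply(tip)-R.apply([0,0,TIP]),R
def fix(x,y,z,phi=0): # fingertip centre in fixture coords, tool at strap-home yaw
    R,_,_=tool(0,phi);return O+F.apply([x,y,z])-R.apply([0,0,TIP]),R
def rel(T,P=None):
    o=sensors.get_obs()
    if P is None:P=(o["position"],Ro.from_quat(o["ee_rot"]))
    return np.r_[P[1].inv().apply(T[0]-P[0]),(P[1].inv()*T[1]).as_rotvec()]
E
python3 - <<'E'
from h import *
T=strap(1.483,.117,.036,.215,.25);T2=strap(1.483,.117,.036,.120,.25)
print(T[0],T[1].as_matrix(),rel(T),rel(T2,T)); print("tray edge",ray("top",(245,155),.06))
E
```

```text
[ 0.6796 -0.1333  0.2315] [[ 0.0423  0.999  -0.0108]
 [ 0.968  -0.0437 -0.2472]
 [-0.2474 -0.     -0.9689]] [-0.6855 -0.5262  0.0168  0.1597 -0.215   1.2707] [0.0235 0.     0.092  0.     0.     0.    ]
tray edge [ 0.7313 -0.1349  0.06  ]
```

```bash
python3 -m inch '[[[-0.035,-0.026,-0.03,0.016,-0.022,0.127,1],[-0.069,-0.053,-0.03,0.032,-0.043,0.254,1],[-0.103,-0.079,-0.03,0.048,-0.065,0.381,1],[-0.137,-0.105,-0.03,0.064,-0.086,0.508,1],[-0.171,-0.132,-0.03,0.08,-0.108,0.635,1],[-0.206,-0.158,-0.03,0.096,-0.129,0.762,1],[-0.24,-0.184,-0.03,0.112,-0.15,0.89,1],[-0.274,-0.21,-0.03,0.128,-0.172,1.017,1],[-0.308,-0.237,-0.03,0.144,-0.194,1.144,1],[-0.343,-0.263,-0.03,0.16,-0.215,1.27,1]]]'
python3 - <<'E'
from h import *
print(rel(strap(1.483,.117,.036,.235,.25)))
E
```

```text
clock: 2.1
position: [0.4439, 0.2269, 0.2786]
ee_rot: [0.718, 0.685, -0.09, 0.086]
ft_force: [-0.1, 0.5, -0.6]
grip_width: 0.001
grasp_force: 0.0
[-0.3309  0.2526  0.1128 -0.0004  0.0004 -0.0041]
```

```bash
python3 -m inch '[[[-0.033,0.025,0.011,0,0,0,1],[-0.066,0.05,0.022,0,0,0,1],[-0.1,0.076,0.034,0,0,0,1],[-0.133,0.101,0.045,0,0,0,1],[-0.166,0.126,0.056,0,0,0,1],[-0.199,0.152,0.068,0,0,0,1],[-0.232,0.177,0.079,0,0,0,1],[-0.265,0.202,0.09,0,0,0,1],[-0.298,0.227,0.102,0,0,0,1],[-0.331,0.253,0.113,0,0,0,1]]]'
python3 - <<'E'
from h import *
print(rel(strap(1.483,.117,.036,.120,.25)))
E
```

```text
clock: 3.1
position: [0.6819, -0.1321, 0.2505]
ee_rot: [0.716, 0.687, -0.09, 0.086]
ft_force: [0.8, 0.4, 1.6]
grip_width: -0.004
grasp_force: 0.0
[ 0.027  -0.0022  0.1108  0.0001 -0.0001  0.0013]
```

```bash
python3 -m inch '[[[0.007,0,0.028,0,0,0,1],[0.014,0,0.056,0,0,0,1],[0.02,0,0.083,0,0,0,1],[0.027,0,0.111,0,0,0,1],[0.027,0,0.111,0,0,0,1]]]'
python3 - <<'E'
from h import *
o=sensors.get_obs();R=Ro.from_quat(o["ee_rot"]);tip=o["position"]+R.apply([0,0,TIP])
print(tip,o["ft_force"],proj("top",tip),proj("side",tip))
a=imaging.camera("side")[170:290,290:450];b=imaging.camera("top")[130:250,215:375]
im=np.vstack([cv2.resize(a,(400,300),interpolation=2),cv2.resize(b,(400,300),interpolation=2)])
cv2.imwrite("pics/chk1.png",im)
E
```

```text
clock: 3.6
position: [0.6788, -0.1316, 0.1322]
ee_rot: [0.716, 0.687, -0.092, 0.084]
ft_force: [-0.7, -0.1, -0.3]
grip_width: 0.001
grasp_force: 0.0
[ 0.6785 -0.1358  0.1157] [-0.7356 -0.1331 -0.3199] [[241.1417 174.3805]] [[369.536  222.5158]]
```

View pics/chk1.png

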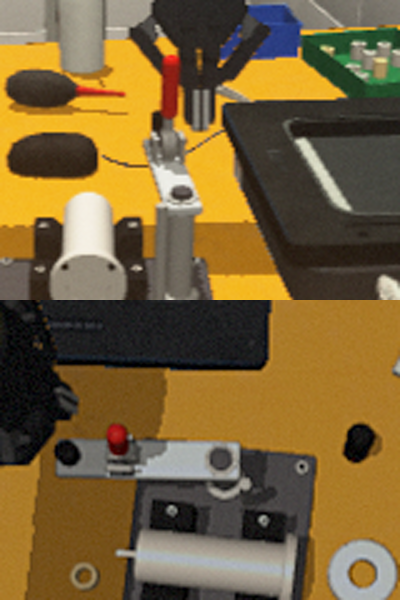

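Tip lies beside the knob as predicted: side pixel (370,221), top (242,171), knob at (242,190). Clear of the lever. Now the arc push.

```bash
cat >> h.py <<'E'
def arc(ths,off0=.0235):
    for th in ths: print(list(np.round(rel(strap(th,.117,off0,.118,.25)),3)))
E
python3 - <<'E'
from h import *
arc(np.r_[1.483,np.linspace(1.44,1.0,9)])
E
```

```text
[np.float64(-0.001), np.float64(-0.014), np.float64(0.003), np.float64(-0.0), np.float64(0.0), np.float64(0.001)]
[np.float64(0.0), np.float64(-0.019), np.float64(0.003), np.float64(-0.011), np.float64(0.0), np.float64(-0.041)]
[np.float64(0.001), np.float64(-0.026), np.float64(0.002), np.float64(-0.025), np.float64(0.0), np.float64(-0.094)]
[np.float64(0.002), np.float64(-0.033), np.float64(0.002), np.float64(-0.038), np.float64(0.0), np.float64(-0.147)]
[np.float64(0.002), np.float64(-0.039), np.float64(0.002), np.float64(-0.052), np.float64(0.0), np.float64(-0.201)]
[np.float64(0.001), np.float64(-0.046), np.float64(0.002), np.float64(-0.065), np.float64(0.0), np.float64(-0.254)]
[np.float64(0.001), np.float64(-0.053), np.float64(0.002), np.float64(-0.079), np.float64(0.0), np.float64(-0.307)]
[np.float64(-0.0), np.float64(-0.06), np.float64(0.003), np.float64(-0.093), np.float64(0.0), np.float64(-0.36)]
[np.float64(-0.002), np.float64(-0.066), np.float64(0.003), np.float64(-0.106), np.float64(0.0), np.float64(-0.414)]
[np.float64(-0.003), np.float64(-0.073), np.float64(0.004), np.float64(-0.12), np.float64(0.0), np.float64(-0.467)]
```

```bash
python3 -m inch '[[[-0.001,-0.014,0.003,0,0,0,1],[0,-0.019,0.003,-0.011,0,-0.041,1],[0.001,-0.026,0.002,-0.025,0,-0.094,1],[0.002,-0.033,0.002,-0.038,0,-0.147,1],[0.002,-0.039,0.002,-0.052,0,-0.201,1],[0.001,-0.046,0.002,-0.065,0,-0.254,1],[0.001,-0.053,0.002,-0.079,0,-0.307,1],[0,-0.06,0.003,-0.093,0,-0.36,1],[-0.002,-0.066,0.003,-0.106,0,-0.414,1],[-0.003,-0.073,0.004,-0.12,0,-0.467,1]]]'
python3 - <<'E'
from h import *
arc(np.linspace(.96,.5,10))
im=imaging.camera("top")[140:260,215:375];cv2.imwrite("pics/chk2.png",cv2.resize(im,(480,360),interpolation=2))
E
```

```text
clock: 4.7
position: [0.6096, -0.1328, 0.1364]
ee_rot: [0.531, 0.838, -0.065, 0.108]
ft_force: [1.8, 0.2, 1.1]
grip_width: 0.0
grasp_force: 0.9
[np.float64(0.002), np.float64(-0.006), np.float64(0.002), np.float64(-0.004), np.float64(0.002), np.float64(-0.037)]
[np.float64(0.002), np.float64(-0.013), np.float64(0.001), np.float64(-0.017), np.float64(0.002), np.float64(-0.087)]
[np.float64(0.003), np.float64(-0.019), np.float64(0.001), np.float64(-0.03), np.float64(0.002), np.float64(-0.136)]
[np.float64(0.003), np.float64(-0.025), np.float64(0.001), np.float64(-0.042), np.float64(0.003), np.float64(-0.186)]
[np.float64(0.003), np.float64(-0.032), np.float64(0.001), np.float64(-0.055), np.float64(0.003), np.float64(-0.235)]
[np.float64(0.002), np.float64(-0.038), np.float64(0.001), np.float64(-0.068), np.float64(0.003), np.float64(-0.285)]
[np.float64(0.002), np.float64(-0.044), np.float64(0.001), np.float64(-0.08), np.float64(0.003), np.float64(-0.334)]
[np.float64(0.001), np.float64(-0.05), np.float64(0.002), np.float64(-0.093), np.float64(0.003), np.float64(-0.384)]
[np.float64(-0.001), np.float64(-0.056), np.float64(0.002), np.float64(-0.106), np.float64(0.003), np.float64(-0.433)]
[np.float64(-0.003), np.float64(-0.063), np.float64(0.002), np.float64(-0.119), np.float64(0.003), np.float64(-0.483)]
```

View pics/chk2.png

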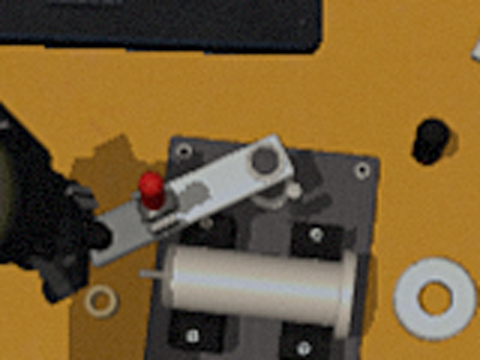

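The strap has swung to about 1 rad with the finger behind the knob (100,235); the lever (150,185) is still up and clear of the gripper. I continue.

```bash
python3 -m inch '[[[0.002,-0.006,0.002,-0.004,0,-0.037,1],[0.002,-0.013,0.001,-0.017,0,-0.087,1],[0.003,-0.019,0.001,-0.03,0,-0.136,1],[0.003,-0.025,0.001,-0.042,0,-0.186,1],[0.003,-0.032,0.001,-0.055,0,-0.235,1],[0.002,-0.038,0.001,-0.068,0,-0.285,1],[0.002,-0.044,0.001,-0.08,0,-0.334,1],[0.001,-0.05,0.002,-0.093,0,-0.384,1],[-0.001,-0.056,0.002,-0.106,0,-0.433,1],[-0.003,-0.063,0.002,-0.119,0,-0.483,1]]]'
python3 - <<'E'
from h import *
arc(np.linspace(.45,.06,10))
E
```

```text
clock: 5.75
position: [0.5535, -0.1629, 0.1342]
ee_rot: [0.309, 0.943, -0.04, 0.119]
ft_force: [2.2, 0.1, -1.0]
grip_width: 0.001
grasp_force: 0.9
[np.float64(0.001), np.float64(-0.005), np.float64(-0.0), np.float64(-0.014), np.float64(0.002), np.float64(-0.049)]
[np.float64(0.001), np.float64(-0.01), np.float64(-0.001), np.float64(-0.025), np.float64(0.001), np.float64(-0.091)]
[np.float64(0.002), np.float64(-0.016), np.float64(-0.001), np.float64(-0.036), np.float64(0.001), np.float64(-0.133)]
[np.float64(0.002), np.float64(-0.021), np.float64(-0.001), np.float64(-0.047), np.float64(0.001), np.float64(-0.175)]
[np.float64(0.002), np.float64(-0.026), np.float64(-0.001), np.float64(-0.057), np.float64(0.001), np.float64(-0.217)]
[np.float64(0.001), np.float64(-0.032), np.float64(-0.001), np.float64(-0.068), np.float64(0.001), np.float64(-0.259)]
[np.float64(0.001), np.float64(-0.037), np.float64(-0.0), np.float64(-0.079), np.float64(0.001), np.float64(-0.301)]
[np.float64(0.0), np.float64(-0.042), np.float64(-0.0), np.float64(-0.09), np.float64(0.001), np.float64(-0.343)]
[np.float64(-0.001), np.float64(-0.048), np.float64(-0.0), np.float64(-0.1), np.float64(0.001), np.float64(-0.385)]
[np.float64(-0.002), np.float64(-0.053), np.float64(0.0), np.float64(-0.111), np.float64(0.001), np.float64(-0.427)]
```

```bash
python3 -m inch '[[[0.001,-0.005,0,-0.014,0,-0.049,1],[0.001,-0.01,-0.001,-0.025,0,-0.091,1],[0.002,-0.016,-0.001,-0.036,0,-0.133,1],[0.002,-0.021,-0.001,-0.047,0,-0.175,1],[0.002,-0.026,-0.001,-0.057,0,-0.217,1],[0.001,-0.032,-0.001,-0.068,0,-0.259,1],[0.001,-0.037,0,-0.079,0,-0.301,1],[0,-0.042,0,-0.09,0,-0.343,1],[-0.001,-0.048,0,-0.1,0,-0.385,1],[-0.002,-0.053,0,-0.111,0,-0.427,1]]]'
python3 - <<'E'
from h import *
arc([.03,0,-.03])
E
```

```text
clock: 6.75
position: [0.5235, -0.2071, 0.1348]
ee_rot: [0.095, 0.988, -0.012, 0.124]
ft_force: [1.0, 1.6, -0.8]
grip_width: 0.001
grasp_force: 0.9
[np.float64(0.0), np.float64(-0.003), np.float64(0.0), np.float64(-0.008), np.float64(0.001), np.float64(-0.03)]
[np.float64(0.001), np.float64(-0.007), np.float64(0.0), np.float64(-0.016), np.float64(0.001), np.float64(-0.059)]
[np.float64(0.001), np.float64(-0.011), np.float64(-0.0), np.float64(-0.023), np.float64(0.001), np.float64(-0.088)]
```

```bash
python3 -m inch '[[[0,-0.002,0,-0.008,0,-0.03,1],[0,-0.004,0,-0.016,0,-0.059,1],[0,-0.006,0,-0.016,0,-0.059,1],[0,-0.006,0,-0.016,0,-0.059,1]]]'
python3 -m inch '[[[0,-0.001,0,0,0,0,1],[0,-0.002,0,0,0,0,1],[0,-0.002,0,0,0,0,1]]]'
```

```text
clock: 7.15
position: [0.5221, -0.2129, 0.1342]
ee_rot: [0.066, 0.99, -0.008, 0.124]
ft_force: [0.5, 0.1, 0.6]
grip_width: 0.001
grasp_force: 0.2
clock: 7.45
position: [0.522, -0.2133, 0.1337]
ee_rot: [0.065, 0.99, -0.008, 0.124]
ft_force: [-0.6, 7.2, 5.6]
grip_width: 0.004
grasp_force: 3.3
```

```bash
python3 -m inch '[[[0,-0.001,0,0,0,0,1],[0,-0.002,0,0,0,0,1],[0,-0.002,0,0,0,0,1]]]'
```

```text
clock: 7.75
position: [0.522, -0.2137, 0.1336]
ee_rot: [0.064, 0.99, -0.007, 0.124]
ft_force: [-0.9, 12.5, 7.6]
grip_width: -0.002
grasp_force: 6.3
```

The force climbs and the motion has stopped, so the strap is at its stop. I back off, rise and look.

```bash
python3 -m inch '[[[0,0.01,0,0,0,0,1],[0,0.02,0,0,0,0,1],[-0.005,0.02,-0.03,0,0,0,1],[-0.015,0.02,-0.07,0,0,0,1],[-0.03,0.02,-0.11,0,0,0,1],[-0.03,0.02,-0.11,0,0,0,1]]]'
python3 - <<'E'
from h import *
print(rel(fix(-.045,0,.215)))
im=imaging.camera("top")[160:280,235:395];im2=imaging.camera("side")[190:310,270:430]
cv2.imwrite("pics/chk3.png",np.vstack([cv2.resize(i,(400,300),interpolation=2) for i in(im,im2)]))
for c in("top","side"):
  print(c,[proj(c,O+F.apply(q)) for q in([-.04,0,.135],[0,0,.204],[.075,0,.114])])
  for n in("strap_knob","lever_tip"):print(n,[(np.round(d["pixel"],1),round(d["conf"],2)) for d in spotter.look_for(n,c)] if 0 else "")
E
```

```text
clock: 8.35
position: [0.5283, -0.1977, 0.2531]
ee_rot: [0.066, 0.99, -0.009, 0.128]
ft_force: [0.2, 1.5, 0.7]
grip_width: 0.005
grasp_force: 0.0
[ 0.0089 -0.0402  0.0196 -0.0013  0.2577 -0.0009]
top [array([[295.93  , 253.0853]]), array([[296.2769, 227.2356]]), array([[303.082 , 193.5338]])]
strap_knob 
lever_tip 
side [array([[305.1154, 237.5151]]), array([[325.1738, 204.472 ]]), array([[363.1061, 246.7225]])]
strap_knob 
lever_tip
```

View pics/chk3.png

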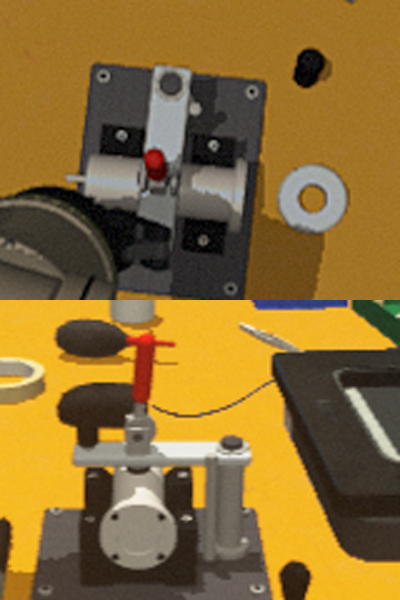

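Strap lies home across the sleeve against the stop (knob side px (305,236), predicted (305,237)); lever up, tip (329,205), about 0.1 rad. Now I straighten the tool and go behind the lever.

```bash
python3 -m inch '[[[0.002,0,0.0,0,0.13,0,1],[0.009,-0.01,0.02,0,0.258,0,1],[0.009,-0.025,0.02,0,0.258,0,1],[0.009,-0.04,0.02,0,0.258,0,1],[0.009,-0.04,0.02,0,0.258,0,1],[0.009,-0.04,0.02,0,0.258,0,1]]]'
python3 - <<'E'
from h import *
o=sensors.get_obs();print(rel(fix(-.045,0,.184)))
print([list(map(float,np.round(1000*np.array([.06*np.sin(a)-.0075*np.cos(a)-.011,.124+.06*np.cos(a)+.0075*np.sin(a)]),1))) for a in np.r_[0.1:1.41:.1,1.45]])
E
```

```text
clock: 9.05
position: [0.516, -0.2356, 0.2242]
ee_rot: [0.066, 0.998, 0.0, -0.006]
ft_force: [-0.7, -0.4, 1.1]
grip_width: -0.001
grasp_force: 0.0
[-0.0039 -0.001   0.0232 -0.     -0.0115 -0.0012]
[[-12.5, 184.4], [-6.4, 184.3], [-0.4, 183.5], [5.5, 182.2], [11.2, 180.3], [16.7, 177.8], [21.9, 174.7], [26.8, 171.2], [31.3, 167.2], [35.4, 162.7], [39.1, 157.9], [42.2, 152.7], [44.8, 147.3], [46.9, 141.6], [47.7, 138.7]]
```

```bash
python3 -m inch '[[[-0.004,-0.001,0.012,0,-0.012,0,1],[-0.004,-0.001,0.023,0,-0.012,0,1],[-0.015,-0.001,0.023,0,-0.012,0,1],[-0.025,-0.001,0.023,0,-0.012,0,1],[-0.025,-0.001,0.023,0,-0.012,0,1]]]'
python3 - <<'E'
from h import *
for a in np.r_[0.1:.95:.1]:
    print(rel(fix(.06*np.sin(a)-.0075*np.cos(a)-.011,0,.124+.06*np.cos(a)+.0075*np.sin(a))).round(3))
E
```

```text
clock: 9.55
position: [0.5426, -0.2398, 0.2022]
ee_rot: [0.065, 0.998, -0.0, 0.001]
ft_force: [0.7, 0.3, 1.7]
grip_width: 0.0
grasp_force: 0.0
[-0.009 -0.     0.001 -0.     0.003  0.001]
[-0.015 -0.     0.001 -0.     0.003  0.001]
[-0.021 -0.     0.002 -0.     0.003  0.001]
[-0.027 -0.     0.003 -0.     0.003  0.001]
[-0.033 -0.     0.005 -0.     0.003  0.001]
[-0.038 -0.     0.008 -0.     0.003  0.001]
[-0.044 -0.     0.011 -0.     0.003  0.001]
[-0.048 -0.     0.014 -0.     0.003  0.001]
[-0.053 -0.     0.018 -0.     0.003  0.001]
```

```bash
python3 -m inch '[[[-0.009,0,0.001,0,0,0,1],[-0.015,0,0.001,0,0,0,1],[-0.021,0,0.002,0,0,0,1],[-0.027,0,0.003,0,0,0,1],[-0.033,0,0.005,0,0,0,1]]]'
python3 -m inch '[[[-0.005,0,0.003,0,0,0,1],[-0.011,0,0.006,0,0,0,1],[-0.015,0,0.009,0,0,0,1],[-0.02,0,0.013,0,0,0,1],[-0.02,0,0.013,0,0,0,1]]]'
python3 - <<'E'
from h import *
for a in np.r_[1:1.41:.1,1.45]:
    print(rel(fix(.06*np.sin(a)-.0075*np.cos(a)-.011,0,.124+.06*np.cos(a)+.0075*np.sin(a))).round(3))
im=imaging.camera("side")[150:310,270:430]
cv2.imwrite("pics/chk4.png",cv2.resize(im,(480,480),interpolation=2))
E
```

```text
clock: 10.05
position: [0.574, -0.2449, 0.1971]
ee_rot: [0.066, 0.998, -0.0, 0.001]
ft_force: [-2.3, -0.4, 3.0]
grip_width: 0.002
grasp_force: 1.8
clock: 10.55
position: [0.5939, -0.2471, 0.1832]
ee_rot: [0.066, 0.998, -0.0, 0.001]
ft_force: [0.2, 0.2, 0.1]
grip_width: 0.002
grasp_force: 0.0
[-0.005  0.     0.004 -0.     0.002 -0.   ]
[-0.009  0.     0.008 -0.     0.002 -0.   ]
[-0.012  0.     0.014 -0.     0.002 -0.   ]
[-0.015  0.     0.019 -0.     0.002 -0.   ]
[-0.017  0.     0.025 -0.     0.002 -0.   ]
[-0.017  0.     0.028 -0.     0.002 -0.   ]
```

View pics/chk4.png

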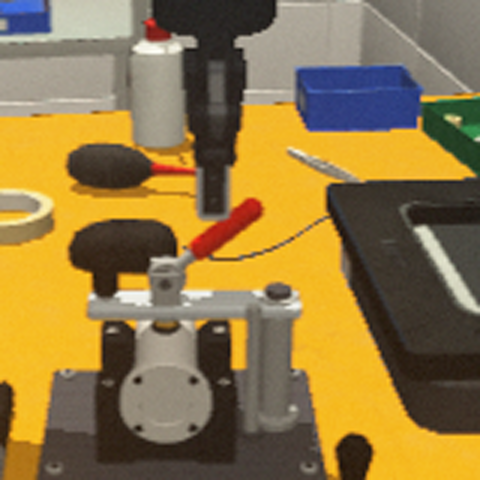

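The lever (195,250)–(255,210) is over at about 0.9–1.0 rad with the finger on it; the strap is still home. I continue down.

```bash
python3 -m inch '[[[-0.005,0,0.004,0,0,0,1],[-0.009,0,0.008,0,0,0,1],[-0.012,0,0.014,0,0,0,1],[-0.015,0,0.019,0,0,0,1],[-0.017,0,0.025,0,0,0,1],[-0.017,0,0.025,0,0,0,1]]]'
python3 -m inch '[[[0,0,0.0015,0,0,0,1],[0,0,0.003,0,0,0,1],[0,0,0.003,0,0,0,1]]]'
```

```text
clock: 11.2
position: [0.6107, -0.2496, 0.1582]
ee_rot: [0.066, 0.998, -0.0, 0.001]
ft_force: [0.0, 0.3, 0.4]
grip_width: -0.002
grasp_force: 0.0
clock: 11.5
position: [0.6109, -0.2496, 0.1566]
ee_rot: [0.066, 0.998, -0.0, 0.002]
ft_force: [0.5, -0.1, 3.2]
grip_width: -0.002
grasp_force: 1.3
```

```bash
python3 -m inch '[[[0,0,0.001,0,0,0,1],[0,0,0.002,0,0,0,1],[0,0,0.002,0,0,0,1]]]'
```

```text
clock: 11.8
position: [0.6112, -0.2497, 0.1551]
ee_rot: [0.066, 0.998, -0.0, 0.002]
ft_force: [2.4, -0.3, 6.8]
grip_width: 0.0
grasp_force: 3.2
```

```bash
python3 -m inch '[[[0,0,0.001,0,0,0,1],[0,0,0.002,0,0,0,1],[0,0,0.002,0,0,0,1]]]'
```

```text
clock: 12.1
position: [0.6115, -0.2497, 0.1545]
ee_rot: [0.066, 0.998, -0.0, 0.003]
ft_force: [-1.2, 1.4, 16.0]
grip_width: -0.002
grasp_force: 8.1
```

Stop reached: 16 N, tip at z = 0.1375 m (expected 0.139). I withdraw and check.

```bash
python3 -m inch '[[[0,0,-0.01,0,0,0,1],[0,0,-0.03,0,0,0,1],[0,0,-0.06,0,0,0,1],[0,0,-0.1,0,0,0,1],[0,0,-0.14,0,0,0,1],[0,0,-0.14,0,0,0,1]]]'
python3 - <<'E'
from h import *
im=imaging.camera("side")[150:310,270:430]
cv2.imwrite("pics/chk5.png",cv2.resize(im,(480,480),interpolation=2))
E
```

```text
clock: 12.7
position: [0.6112, -0.2506, 0.298]
ee_rot: [0.066, 0.998, -0.001, 0.005]
ft_force: [-0.6, 0.0, 0.4]
grip_width: 0.003
grasp_force: 0.0
```

View pics/chk5.png

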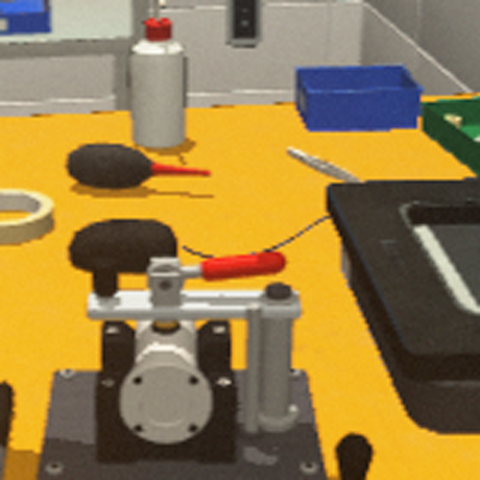

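The lever is flat along the strap, (205,268)–(285,262), the strap is home, the sleeve is unmoved and the gripper is clear. I hand it in.

```bash
python3 -c "
from workcell import order
print(order.hand_in())"
```

```text
the job is handed in; nothing more can be done
None
```

The job is handed in at about 13 s on the robot's clock: the strap was pushed home against its stop pin first, then the cam lever fully down onto its end stop, and the last picture shows the sleeve lying as it was and the gripper clear; the pad force itself could not be measured, and the hand-in returned no verdict.

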